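Seat a moulded housing in the checking fixture

TASK

Get the black moulded housing located for measuring: push it along the stone plate until its long side is flush against the back fence, then push the blue jaw along the fence until the housing is caught between the jaw and the end stop with no gap at the jaw, the stop or the fence. Only push with the fingers: do not pick up or tip the housing, and leave the gauges and the other things lying about where they are.

Things in the scene. Friction and masses are not known exactly. Their poses are not given: they have to be found in the camera images.
- fixture: Fixed checking fixture: a pale stone plate 260 (x) x 380 (y) x 15 mm high, origin at the centre of its underside on the table. Its x axis points to the back fence, a steel bar 25 mm high above the plate and 20 mm thick, whose face towards the plate is at x = +85 mm and runs from y = -180 to +165 mm. The end stop, a steel bar of the same height and thickness, has its face at y = +145 mm and runs along x from -5 to +85 mm.
- seat (a point): Point on the fixture where the housing's middle lies when it is seated in the corner of fence and end stop: x = 45, y = 90, z = 29 mm in the fixture's frame. Axes as the fixture's.
- housing: Loose black moulded housing, a block 80 (x) x 110 (y) x 28 mm high with a round raised rim 60 mm across (6 mm higher) and four small bosses on top; about 250 g. Origin at the centre of its underside. It starts flat on the plate, its axes turned up to 0.35 rad from the fixture's; the long side on its +x goes against the fence, the short side on its +y against the end stop.
- housing_mid (a point): The middle of the housing's block, 14 mm above its underside. Axes as the housing's.
- jaw (a joint): Travel (m) of the blue sliding jaw along the fixture's +y, beside the fence. It runs 1.5 mm above the plate and cannot be lifted; stiff (3 N of friction plus 8 N per m/s), it stays where it is left. Its face towards the end stop is at fixture y = -115 mm + travel, so it touches the seated housing at a travel of 0.150; the limits are 0 and 0.180. It will push the housing ahead of it along the fence.
- jaw_back (a point): Centre of the jaw's back face (the one to push, facing the fixture's -y). The jaw is 55 mm wide (fixture x = 25 to 80 mm), 20 mm thick and its top is 43.5 mm above the plate; this point is 22.5 mm above the plate. Axes as the fixture's.
- plug_gauge: Bystander: loose upright steel plug gauge on the plate, 28 mm across, 46 mm high. Origin under its centre.
- gauge_block: Bystander: loose brass-coloured gauge block on the plate, 30 x 12 x 22 mm high. Origin under its centre.
- caliper: Bystander: caliper lying on the table beside the plate, 200 mm along its x, about 65 mm wide, 12 mm high. Origin under the beam's centre.
- connector_a: Bystander: small black connector on the table, 45 x 28 x 17 mm high. Origin under its centre.
- connector_b: Bystander: the same, another one.
- marker: Bystander: white marker pen with red cap lying on the table, 120 mm along its x, 14 mm high. Origin under the white barrel's centre.
- stamp: Bystander: orange stamp standing on the table, 30 x 30 x 40 mm high. Origin under its centre.

How it is judged (in metres and radians):
On the way, in this order (a step that is already met when the one before it is completed fails the run):
1. the housing lies flush against the back fence (x of housing_mid in the frame of seat between -0.003 and 0.003 m and angle between the x axis of housing and the x axis of fixture, either way round below 0.04 rad), for 0.2 s.
2. the jaw holds the housing against the end stop (all of step 1 and y of housing_mid in the frame of seat between -0.003 and 0.003 m and value of joint jaw above 0.147 m), for 0.2 s.
At the end, for the whole second after the job is handed in: The housing lies flat and at rest with its middle within 3 mm of the seat along each axis and square to the fixture within 0.04 rad, and the jaw is up against it (travel at least 0.147) (all of step 2 and z of housing_mid in the frame of seat between -0.003 and 0.003 m and linear speed of housing below 0.01 m/s and velocity of joint jaw below 0.01 m/s); the robot touches nothing.
It fails at once if the housing is lifted off the plate (z of housing_mid in the frame of seat above 0.008 m).
It fails at once if the housing is tipped (angle between housing's own z axis and vertical above 0.15 rad).
It fails at once if a gauge on the plate is moved by more than 20 mm (distance of any of plug_gauge, gauge_block from where it was at the start of the episode above 0.02 m).
It fails at once if another thing on the table is moved by more than 20 mm (distance of any of caliper, connector_a, connector_b, marker, stamp from where it was at the start of the episode above 0.02 m).
It also fails if it takes over 54 s, if anything falls off the work surface, if the arm or the gripper's body presses on something with over 40 N, if the wrist force passes 120 N, or if a joint passes its speed limit or range.

ROBOT

A 6-joint arm with a two-finger parallel gripper is mounted at the origin on the work surface. World frame = base frame: x ahead of the robot, y to its left, z up, the work surface at z = 0. Lengths are in mm, angles in degrees, forces in N, time in s.
With the tool pointing down it reaches from about 350 to 850 mm from the base axis. Payload 8.1 kg.
Tool frame: the origin (TCP) lies at the very end of the fingers, on their centre line; the grasp point (between the pads) lies 19 mm behind it (tcp_to_grasp is the distance from the TCP to the grasp point, in mm); z points along the fingers, x is the direction in which the jaws open and shut, and the axes are right-handed (so a half turn about z gives the same grasp; the last joint's range is limited). The gripper opens to 85 mm and grips with 20 to 120 N. Pads are 22 mm wide; open, the fingers measure 114 mm over their backs; the gripper's body (76 mm by 85 mm) begins 54 mm behind the grasp point. The pads swing forward as they close: fully open they stand 13 mm farther back than shut.
Start: joints at [71.54, 7.471, 85.268, -0, 87.261, -4.893], TCP at [140.733, 583.266, 231.292] pointing down, gripper open.
Joint ranges: [-169.43, 169.43], [-51.17, 129.36], [1.28, 143.12], [-76.62, 256.62], [0, 156.53], [-152.29, 152.29]. Speed limits (degrees/s): [136.94, 136.94, 159.86, 180, 180, 180].

INTERFACE

Orientations are given as [roll, pitch, yaw] about the fixed x, y, z axes, in that order (R = Rz(yaw) Ry(pitch) Rx(roll)).
In Python, from bench import * gives the robot as it stands. The module is installed in compiled form; this text tells all that it offers.
- The arm moves only by the tool apply_moves, never from a script. Its argument "targets" is text: rows parted by semicolons, each of 7 numbers parted by spaces: the turn, a rotation vector about the tool's x, y, z in rad, then the shift along the tool's x, y, z in cm, then the finger opening in cm, from 0 to 8.54. A call has exactly 5 rows; each row is the pose to reach, as a shift and turn from the pose commanded when the call began, along the tool's axes at that moment; what a row does not reach only later rows make up. A row lasts 1/10 s, in which the tool goes at most 50 mm and 8.59 degrees, less where a joint would pass 70% of its speed; a pose out of reach is approached as far as the arm can. A call with a gripper value outside its range is refused whole. The fingers move at their own pace and stop on an object; "force" is the grip in N (left out, the last holds). Time passes only in rows, so rows that repeat a pose let the fingers close, or fill a call up. It gives the time, the measured TCP pose, the force and the opening at its end, in the units of the state.
- sense(): the state, without advancing time (a new reading comes with each control period).
- snapshot(name): name is "scene" or "top" or "wrist"; returns the picture (384x512x3 uint8, red, green, blue); there is no depth.
- camera_model(name): a dict with "fx", "fy", "cx", "cy" (pixels), "position" and "attitude" of the camera in the world; the wrist camera has in their place "T_tool_cam" (4x4, takes a point from camera to tool coordinates, whose origin is the TCP and whose axes are the tool frame's). Camera axes: x right, y up, looking along -z (the intrinsics and any distortion apply to the point x, -y, -z); pixel columns grow to the right and rows downward; lengths in mm; the calibration is good to about 2 mm. A picture is of the moment at which its call begins: read the wrist's pose just before it. camera_model takes no time and is no camera call.
- hand_in(): hands the job in, once; it reports no verdict.
Trained networks look in the newest picture that a camera, given by its name, has taken for a name from the list of things; names that differ only in an ending like _2 or _b are one class to them, and where a whole thing is asked for, a point or a joint stands for the part that bears it (a point fixed in the world has none). Each returns a list of dicts, best first, with "confidence" (0 to 1); they miss things now and then, are a little off and sometimes report something else, mostly with a low value. They report only what shows in the picture. A call takes as long as a camera call.
- recognise(camera, query): "at" ([row, column] in pixels, amid what is visible of it).
- place_of(camera, query): "at" ([row, column] in pixels: a listed point, or the origin of a listed thing).
The state is a dict: "time": time; "joint_pos": joint angles; "qd": joint speeds; "joint_efforts": joint torques, N m; "tool_pos": TCP position; "tcp_rot": TCP orientation; "ft_force": force on the tool from outside, world axes, zero at the start; "wrist_torque": the same for the moment, N m; "finger_gap": finger opening in mm.
Only numpy, scipy, OpenCV 4.12 (cv2) and the standard library are available. Lean on these libraries where they do the work, as an engineer would, in place of code of your own. Each camera call takes 0.05 s, during which the arm holds its last target. There are 200 camera calls.

## Working session

There is one attempt and no reset: what is moved stays moved. The work goes in short steps, Python scripts to look and compute and a tool call to move; the robot and the scene stay as the last step left them, time stands still between calls to the robot, and variables do not carry over. Pictures are saved under pics/ and viewed, about 8 in all and at most 12, crops included, and the job is handed in when it is done.

Besides the shell and the picture viewer there is one more tool, called after "Request:" as a command line: name --argument value ..., lists and objects as JSON in quotes. apply_moves: Moves the arm, as the interface text tells. Its arguments: {"type":"object","properties":{"targets":{"type":"string"},"force":{"type":"number"}},"required":["targets"]}

```bash
mkdir -p pics
python3 - <<'E'
from bench import *
import cv2,numpy as np
s=sense();print(s)
for n in("scene","top"):
    im=snapshot(n);cv2.imwrite(f"pics/{n}0.png",im[:,:,::-1]);print(n,camera_model(n))
    for q in("fixture","seat","housing","housing_mid","jaw","jaw_back","plug_gauge","gauge_block"):
        try:print(q,[(np.round(d["at"],1).tolist(),round(d["confidence"],2)) for d in place_of(n,q)[:2]])
        except Exception as e:print(q,e)
print(sense()["time"])
E
```

```text
{'time': 0.0, 'joint_pos': array([ 7.15394129e+01,  7.51479199e+00,  8.53291792e+01,  6.37714310e-04,
        8.72621655e+01, -4.89228961e+00]), 'qd': array([-0.02013147, -0.02211845,  0.02708069,  0.01003941, -0.1207301 ,
       -0.00114729]), 'joint_efforts': array([-8.50374704e-05, -5.69383764e+01, -5.00562358e+01,  1.34431484e-04,
        1.41524523e-02,  6.50321653e-06]), 'tool_pos': array([140.55389308, 582.73796658, 230.24869321]), 'tcp_rot': array([-1.79990314e+02,  1.05695693e-01,  7.64316804e+01]), 'ft_force': array([ 0.55718758,  0.09046998, -0.73834579]), 'wrist_torque': array([ 0.0184286 , -0.00046192,  0.06986682]), 'finger_gap': 85.33658735115554}
scene {'fx': 443.51165833539744, 'fy': 443.51165833539744, 'cx': 256.6362672619526, 'cy': 184.6507330791161, 'position': array([1370.46369626,  379.37064823,  953.82863966]), 'attitude': array([ 47.12571795,  -1.11158977, 114.74480331])}
fixture [([224.0, 241.0], 0.59), ([202.2, 389.0], 0.23)]
seat [([242.2, 258.7], 0.97)]
housing [([217.3, 259.6], 0.57)]
housing_mid [([212.4, 260.1], 0.83)]
jaw it knows: caliper, connector, fixture, gauge_block, housing, housing_mid, jaw_back, marker, plug_gauge, seat, stamp
jaw_back [([223.7, 239.2], 0.69)]
plug_gauge [([184.4, 224.1], 0.41)]
gauge_block [([193.4, 208.4], 0.5)]
top {'fx': 490.469366425255, 'fy': 490.469366425255, 'cx': 265.77000470384615, 'cy': 182.85404845510953, 'position': array([2.30766771e+02, 6.01699363e-01, 1.38713962e+03]), 'attitude': array([ 10.47384586,  -0.29137748, -90.89241278])}
fixture []
seat [([122.1, 231.3], 0.7)]
housing [([158.9, 249.1], 0.74), ([241.9, 134.5], 0.36)]
housing_mid [([159.6, 248.7], 0.88)]
jaw it knows: caliper, connector, fixture, gauge_block, housing, housing_mid, jaw_back, marker, plug_gauge, seat, stamp
jaw_back [([130.5, 301.2], 0.45)]
plug_gauge [([180.1, 300.5], 0.48)]
gauge_block [([162.4, 311.4], 0.46)]
0.8
```

Run:
```python
import cv2,numpy as np
a=cv2.imread("pics/top0.png")[50:290,100:420]
cv2.imwrite("pics/top0c.png",cv2.resize(a,None,fx=2.5,fy=2.5,interpolation=cv2.INTER_CUBIC))
```

```text
(no output)
```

View pics/top0c.png

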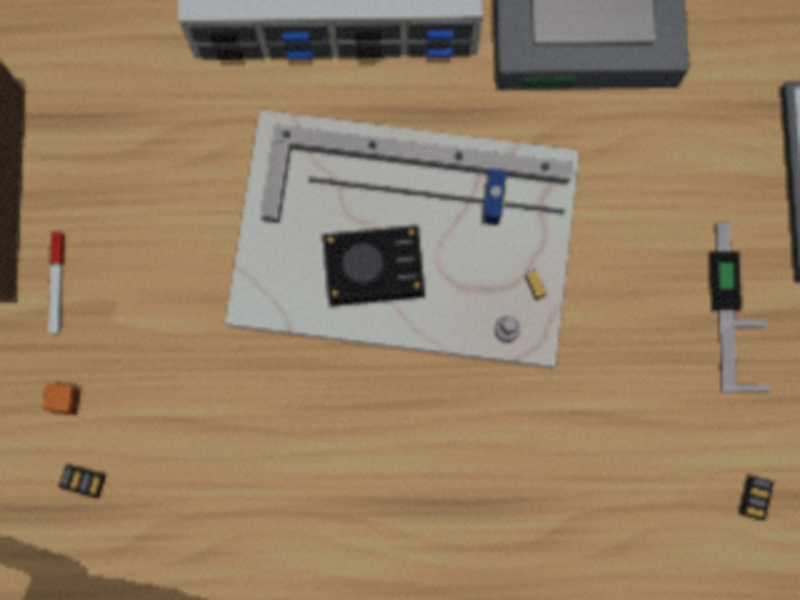

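View pics/scene0.png

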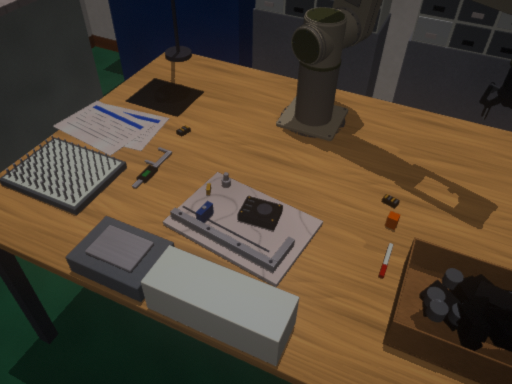

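The top view shows the fixture's plate, with corners in the crop near (262,111), (578,151), (555,366) and (227,324). The housing's top corners are near (322,234), (418,226), (425,297) and (330,306). The blue jaw is at (494,197), near the start of its travel, and the end stop is at the left (+y). Plug gauge and gauge block stand at the right, clear of the housing.

```bash
cat > h.py <<'E'
import numpy as np,cv2
from scipy.spatial.transform import Rotation as R
from scipy.optimize import least_squares
from bench import *
def cam(n,s=None):
    m=camera_model(n)
    if "T_tool_cam" in m:
        T=np.eye(4);T[:3,:3]=R.from_euler("xyz",s["tcp_rot"],degrees=True).as_matrix();T[:3,3]=s["tool_pos"]
        T=T@np.array(m["T_tool_cam"]);return m,T[:3,:3],T[:3,3]
    return m,R.from_euler("xyz",m["attitude"],degrees=True).as_matrix(),np.array(m["position"])
def ray(c,rc,z):
    m,Q,p=c;d=Q@np.array([(rc[1]-m["cx"])/m["fx"],-(rc[0]-m["cy"])/m["fy"],-1]);return p+d*(z-p[2])/d[2]
def fit(loc,pts):
    loc=np.array(loc,float);pts=np.array(pts)[:,:2]
    f=lambda q:(loc@np.array([[np.cos(q[2]),np.sin(q[2])],[-np.sin(q[2]),np.cos(q[2])]])+q[:2]-pts).ravel()
    r=least_squares(f,[*pts.mean(0),0.]);return r.x,np.round(f(r.x).reshape(-1,2),1).tolist()
def rect(a,b):return [(a/2,b/2),(a/2,-b/2),(-a/2,-b/2),(-a/2,b/2)]
def tofix(F,p):
    c,s=np.cos(F[2]),np.sin(F[2]);d=np.array(p)[:2]-F[:2];return np.array([c*d[0]+s*d[1],-s*d[0]+c*d[1]])
def toworld(F,p):
    c,s=np.cos(F[2]),np.sin(F[2]);return np.array([c*p[0]-s*p[1],s*p[0]+c*p[1]])+F[:2]
E
python3 - <<'E'
from h import *
c=cam("top");cv=lambda x,y:(50+(y-.75)/2.5,100+(x-.75)/2.5)
F,e=fit(rect(260,380),[ray(c,cv(*p),15) for p in((262,111),(578,151),(555,366),(227,324))]);print(F,e)
H,e=fit(rect(80,110),[ray(c,cv(*p),43) for p in((322,234),(418,226),(425,297),(330,306))]);print(H,e)
print("H in F",tofix(F,H),H[2]-F[2])
for n,q,z in(("mid",(159.6,248.7),29),("jawback",(130.5,301.2),37.5),("plug",(180.1,300.5),15),("gb",(162.4,311.4),15),("seat",(122.1,231.3),29)):
    w=ray(c,q,z);print(n,w,tofix(F,w))
print(cam("wrist",sense())[0])
E
```

```text
[ 5.97999813e+02 -7.43654980e-01 -1.44823283e-01] [[1.7, 2.8], [1.2, -3.2], [-1.9, -1.9], [-0.9, 2.3]]
[5.56896770e+02 3.53144100e+01 8.23871841e-02] [[-2.2, -0.1], [-0.9, -1.0], [1.7, -1.0], [1.4, 2.1]]
H in F [-45.87656414  29.74869742] 0.2272104676168803
mid [549.57856552  37.22010266  29.        ] [-53.39318263  30.5782947 ]
jawback [ 630.68417592 -113.6872883    37.5       ] [  48.64195485 -107.04434663]
plug [ 490.82413136 -109.38872761   15.        ] [ -90.37431211 -122.97504688]
gb [ 542.03844326 -142.13490554   15.        ] [ -34.97029242 -147.98729417]
seat [661.13348167  86.3096618   29.        ] [49.90942681 95.25329   ]
{'fx': 305.2111363379896, 'fy': 305.2111363379896, 'cx': 256.8673075924564, 'cy': 191.7140755340272, 'T_tool_cam': array([[ 9.99999300e-01,  1.14946645e-03,  2.79759466e-04,
         1.38904240e+00],
       [ 1.18105383e-03, -9.56388910e-01, -2.92093920e-01,
        -7.44567329e+01],
       [-6.81933095e-05,  2.92094046e-01, -9.56389598e-01,
        -1.42802764e+02],
       [ 0.00000000e+00,  0.00000000e+00,  0.00000000e+00,
         1.00000000e+00]])}
```

Request:
apply_moves --targets "0 0 0 -3.1 3.6 0 5; 0 0 0 -6.2 7.2 0 5; 0 0 0 -9.3 10.8 0 5; 0 0 0 -12.4 14.4 0 5; 0 0 0 -15.5 18 0 5"

```text
time: 1.3
tool_pos: [280.1, 388.9, 231.5]
tcp_rot: [180.0, -0.0, 76.5]
ft_force: [1.5, -0.2, -0.0]
finger_gap: 50.0
```

Request:
apply_moves --targets "0 0 0 -3.1 3.6 0 5; 0 0 0 -6.2 7.2 0 5; 0 0 0 -9.3 10.8 0 5; 0 0 0 -12.4 14.4 0 5; 0 0 0 -15.5 18 0 5"

```text
time: 1.8
tool_pos: [418.8, 195.7, 231.7]
tcp_rot: [180.0, -0.0, 76.4]
ft_force: [0.4, 0.7, 0.8]
finger_gap: 50.3
```

Request:
apply_moves --targets "0 0 -0.03 -3.1 3.6 0 5; 0 0 -0.06 -6.2 7.2 0 5; 0 0 -0.093 -9.3 10.8 0 5; 0 0 -0.093 -12.4 14.4 0 5; 0 0 -0.093 -15.5 18 0 5"

```text
time: 2.3
tool_pos: [557.5, 2.6, 231.5]
tcp_rot: [180.0, -0.0, 81.7]
ft_force: [0.4, 1.1, 0.9]
finger_gap: 50.1
```

Run:
```python
from h import *
s=sense();im=snapshot("wrist");c=cam("wrist",s);print(s["tool_pos"],s["tcp_rot"])
cv2.imwrite("pics/w1.png",cv2.resize(im[:,:,::-1],None,fx=1.5,fy=1.5,interpolation=cv2.INTER_CUBIC))
for q,z in(("housing_mid",29),("jaw_back",37.5),("plug_gauge",15),("gauge_block",15),("seat",29),("fixture",0)):
    for d in place_of("wrist",q)[:2]:
        print(q,np.round(d["at"],1),round(d["confidence"],2),np.round(ray(c,d["at"],z),1))
```

```text
[557.52801685   2.64901875 231.49642522] [ 1.79965865e+02 -7.96617746e-03  8.17499722e+01]
housing_mid [163.4 285. ] 0.75 [559.6  36.4  29. ]
jaw_back [241.9 174.8] 0.79 [ 634.7 -108.1   37.5]
jaw_back [195.7 255.6] 0.45 [590.6  -2.3  37.5]
plug_gauge [119.5 145.6] 0.77 [ 488.6 -115.    15. ]
gauge_block [162.7 128.3] 0.74 [ 534.7 -148.1   15. ]
seat [234.  337.1] 0.8 [657.   89.6  29. ]
fixture [194.6 259.7] 0.58 [601.8   1.2   0. ]
```

View pics/w1.png

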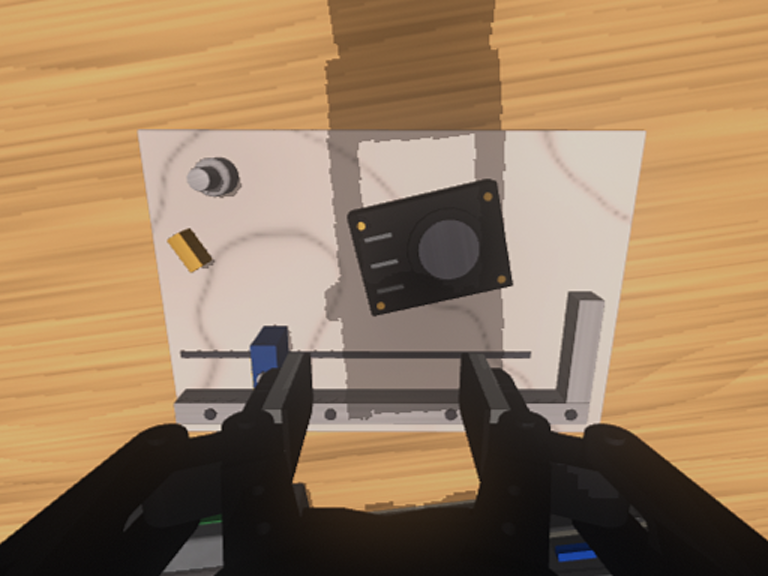

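The wrist view shows the plate's near corners at (139,130) and (646,130), and the fence band at rows 390–428. The housing's top corners are at (348,211), (495,180), (512,286) and (375,316). The jaw is at (268,350), and the gauges at (213,177) and (190,250) are clear of the push path.

Run:
```python
from h import *
s={"tool_pos":[557.53,2.65,231.5],"tcp_rot":[179.97,0,81.75]};c=cam("wrist",s)
g=lambda x,y,z:ray(c,((y-.25)/1.5,(x-.25)/1.5),z)
a=[g(139,130,15),g(646,130,15)]
F,e=fit([(-130,-190),(-130,190),(105,-180)],a+[g(180,428,40)]);print(F,e)
d=a[1]-a[0];print("edge len",np.hypot(*d[:2]),"yaw",np.degrees(np.arctan2(-d[0],d[1])))
for p,z in(((182,390),15),((558,390),15),((190,403),40),((555,403),40),((568,293),40),((555,391),15)):print(p,tofix(F,g(*p,z)))
H,e=fit(rect(80,110),[g(512,286,43),g(375,316,43),g(348,211,43),g(495,180,43)]);print(H,e,tofix(F,H),H[2]-F[2])
for n,w in(("seat",(45,90)),("start",(-140,30)),("jawpush",(52,-170)),("jawabove",(52,-170))):print(n,toworld(F,w))
for w in((634.7,-108.1),(488.6,-115),(534.7,-148.1)):print(tofix(F,w))
```

```text
[ 6.01949247e+02  3.51693648e+00 -1.40051272e-01] [[1.5, -1.9], [0.1, 2.0], [-1.7, -0.1]]
edge len 376.3676598447902 yaw -8.317722399161685
(182, 390) [  84.87389781 -185.70356676]
(558, 390) [ 86.56327657 145.47336388]
(190, 403) [  82.83480137 -168.16818495]
(555, 403) [ 84.37465168 133.76430634]
(568, 293) [-11.11417382 133.87242727]
(555, 391) [ 87.53965444 142.93314542]
[5.60650176e+02 3.82948810e+01 7.68071822e-02] [[-0.5, 1.4], [-1.0, -2.2], [1.7, -1.3], [-0.3, 2.1]] [-45.74949386  28.67233028] 0.21685845410472573
seat [659.07209457  86.35400729]
start [467.50782603  52.76634555]
jawpush [ 629.70914643 -172.07744837]
jawabove [ 629.70914643 -172.07744837]
[  48.01112678 -105.95227241]
[ -95.69518698 -133.17937996]
[ -45.42600186 -159.52001449]
```

Request:
apply_moves --targets "0 0 0 1.2 -3.2 0 5; 0 0 0 2.4 -6.4 0 5; 0 0 0 3.7 -9.6 3 5; 0 0 0 3.7 -9.6 7 5; 0 0 0 3.7 -9.6 11 5"

```text
time: 3.15
tool_pos: [466.5, 56.7, 121.5]
tcp_rot: [179.8, -0.0, 82.0]
ft_force: [-0.1, 0.2, -0.3]
finger_gap: 49.8
```

Request:
apply_moves --targets "0 0 0 0 0 3 5; 0 0 0 0 0 5.5 5; 0 0 0 0 0 8 5; 0 0 0 0 0 9.7 5; 0 0 0 0 0 9.7 5"

```text
time: 3.65
tool_pos: [464.1, 56.0, 22.0]
tcp_rot: [-179.7, 0.0, 81.9]
ft_force: [0.0, -0.5, 0.2]
finger_gap: 50.1
```

Request:
apply_moves --targets "0 0 0 0 1.5 0 5; 0 0 0 0 3 0 5; 0 0 0 0 4 0 5; 0 0 0 0 4.7 0 5; 0 0 0 0 5.4 0 5"

```text
time: 4.15
tool_pos: [520.6, 47.6, 24.8]
tcp_rot: [-180.0, -0.0, 81.8]
ft_force: [-2.2, 1.1, 0.2]
finger_gap: 49.9
```

Request:
apply_moves --targets "0 0 0 0 0.8 0 5; 0 0 0 0 1.6 0 5; 0 0 0 0 2.4 0 5; 0 0 0 0 3.2 0 5; 0 0 0 0 4 0 5"

```text
time: 4.65
tool_pos: [560.5, 41.3, 24.2]
tcp_rot: [-180.0, 0.0, 81.8]
ft_force: [-2.5, -0.5, 2.0]
finger_gap: 50.0
```

Request:
apply_moves --targets "0 0 0 0 0.7 0 5; 0 0 0 0 1.4 0 5; 0 0 0 0 2.1 0 5; 0 0 0 0 2.6 0 5; 0 0 0 0 3 0 5"

```text
time: 5.15
tool_pos: [590.0, 37.1, 24.2]
tcp_rot: [-180.0, 0.0, 81.8]
ft_force: [-2.0, 0.2, 1.3]
finger_gap: 49.9
```

Run:
```python
from h import *
s=sense();im=snapshot("wrist");print(s["tool_pos"],s["ft_force"],s["time"])
cv2.imwrite("pics/w2.png",cv2.resize(im[:,:,::-1],None,fx=1.5,fy=1.5,interpolation=cv2.INTER_CUBIC))
```

```text
[589.99373558  37.08271492  24.21703658] [-2.00915772  0.2197431   1.25323286] 5.15
```

View pics/w2.png

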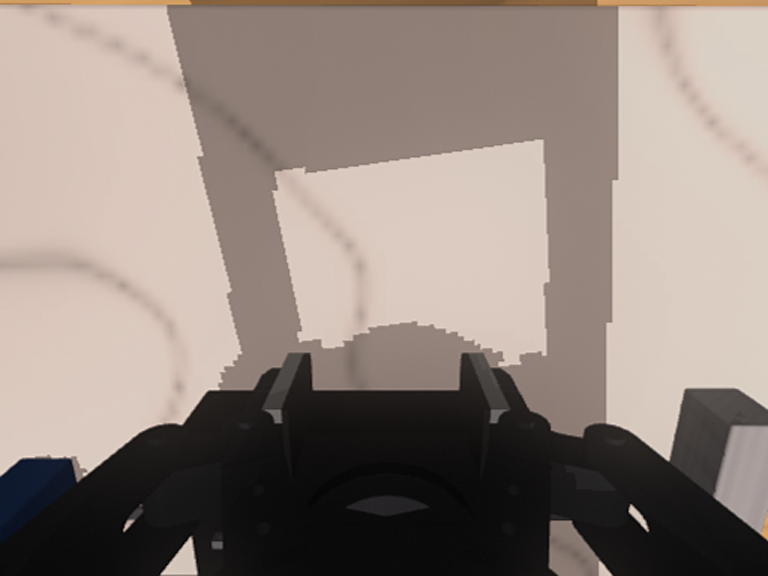

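The housing now sits square on both fingers (its -x edge spans roughly columns 205–555 at row 390), and there is about 10 mm left to the fence. I'll go on in small steps and watch the force.

Request:
apply_moves --targets "0 0 0 0 0.2 0 5; 0 0 0 0 0.4 0 5; 0 0 0 0 0.6 0 5; 0 0 0 0 0.75 0 5; 0 0 0 0 0.9 0 5"

```text
time: 5.7
tool_pos: [598.5, 35.9, 24.2]
tcp_rot: [-180.0, 0.0, 81.8]
ft_force: [-1.9, 0.5, -0.6]
finger_gap: 50.0
```

Request:
apply_moves --targets "0 0 0 0 0.1 0 5; 0 0 0 0 0.2 0 5; 0 0 0 0 0.3 0 5; 0 0 0 0 0.3 0 5; 0 0 0 0 0.3 0 5"

```text
time: 6.2
tool_pos: [599.2, 35.8, 23.9]
tcp_rot: [-179.7, 0.0, 81.8]
ft_force: [-12.4, 1.5, 9.3]
finger_gap: 49.9
```

Request:
apply_moves --targets "0 0 0 0 0.05 0 5; 0 0 0 0 0.1 0 5; 0 0 0 0 0.1 0 5; 0 0 0 0 0.1 0 5; 0 0 0 0 0 0 5"

```text
time: 6.7
tool_pos: [599.1, 35.8, 23.8]
tcp_rot: [-179.7, 0.0, 81.8]
ft_force: [-9.2, 1.0, 5.2]
finger_gap: 50.6
```

Request:
apply_moves --targets "0 0 0 0 -0.3 0 5; 0 0 0 0 -1 0 5; 0 0 0 0 -3 0 4; 0 0 0 0 -6 0 2; 0 0 0 0 -6 -3 0"

```text
time: 7.2
tool_pos: [532.8, 44.6, 47.6]
tcp_rot: [-179.2, 0.1, 81.8]
ft_force: [-0.8, 0.3, -1.6]
finger_gap: 11.7
```

Request:
apply_moves --targets "0 0 0 0 0 -4 0; 0 0 0 0 0 -8 0; 0 0 0 -3 0 -12 0; 0 0 0 -6 0 -16 0; 0 0 0 -9 0 -18 0"

```text
time: 7.7
tool_pos: [530.6, -46.1, 239.2]
tcp_rot: [179.6, 0.0, 81.8]
ft_force: [0.9, -0.6, -0.1]
finger_gap: -0.3
```

Run:
```python
from h import *
s=sense();im=snapshot("wrist");print(s["tool_pos"],s["tcp_rot"],s["finger_gap"],s["time"])
cv2.imwrite("pics/w3.png",cv2.resize(im[:,:,::-1],None,fx=1.5,fy=1.5,interpolation=cv2.INTER_CUBIC))
```

```text
[530.64246469 -46.0735707  239.18820132] [1.79593149e+02 2.13896868e-02 8.18129450e+01] -0.27502880444389943 7.7
```

View pics/w3.png

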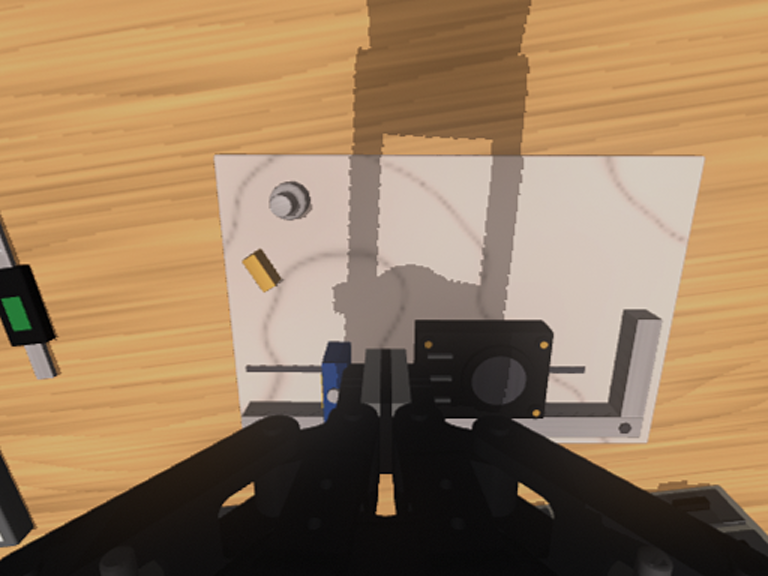

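The housing lies flush along the fence with its right edge at col 552, leaving a gap of some 60 mm to the stop at col 610. The jaw is at col 322–350, and the gauges have not moved. Next I'll go behind the jaw with the fingers shut.

Request:
apply_moves --targets "0 0 0 -2.7 2.9 0 0; 0 0 0 -5.4 5.8 0 0; 0 0 0 -8 8.6 0 0; 0 0 0 -10.6 11.4 0 0; 0 0 0 -10.6 11.4 4 0"

```text
time: 8.25
tool_pos: [632.6, -171.5, 200.6]
tcp_rot: [179.2, 0.2, 81.6]
ft_force: [0.3, 0.4, 0.5]
finger_gap: 0.0
```

Request:
apply_moves --targets "0 0 0 0 0 4 0; 0 0 0 0 0 8 0; 0 0 0 0 0 12 0; 0 0 0 0 0 15 0; 0 0 0 0 0 16.7 0"

```text
time: 8.75
tool_pos: [624.6, -165.4, 23.4]
tcp_rot: [-179.7, -0.0, 81.8]
ft_force: [-0.5, -0.1, -0.2]
finger_gap: 0.1
```

Request:
apply_moves --targets "0 0 0 0.5 0 0 0; 0 0 0 1 0 0 0; 0 0 0 1.5 0 0 0; 0 0 0 2 0 0 0; 0 0 0 2.5 0 0 0"

```text
time: 9.25
tool_pos: [631.6, -141.2, 29.0]
tcp_rot: [179.9, 0.0, 81.8]
ft_force: [-0.3, 1.1, 0.1]
finger_gap: 0.2
```

Request:
apply_moves --targets "0 0 0 0.8 0 0 0; 0 0 0 1.6 0 0 0; 0 0 0 2.4 0 0 0; 0 0 0 3.2 0 0 0; 0 0 0 4 0 0 0"

```text
time: 9.75
tool_pos: [636.4, -101.7, 27.6]
tcp_rot: [180.0, 0.0, 81.8]
ft_force: [0.0, -3.6, 2.6]
finger_gap: -0.2
```

Request:
apply_moves --targets "0 0 0 0.7 0 0 0; 0 0 0 1.4 0 0 0; 0 0 0 2.1 0 0 0; 0 0 0 2.8 0 0 0; 0 0 0 3.5 0 0 0"

```text
time: 10.25
tool_pos: [641.4, -67.1, 27.4]
tcp_rot: [180.0, 0.0, 81.8]
ft_force: [1.3, -5.4, 1.4]
finger_gap: -0.0
```

Request:
apply_moves --targets "0 0 0 0.7 0 0 0; 0 0 0 1.4 0 0 0; 0 0 0 2.1 0 0 0; 0 0 0 2.8 0 0 0; 0 0 0 3.5 0 0 0"

```text
time: 10.75
tool_pos: [646.5, -32.6, 27.4]
tcp_rot: [180.0, 0.0, 81.8]
ft_force: [2.2, -5.8, 2.6]
finger_gap: -0.0
```

Request:
apply_moves --targets "0 0 0 0.4 0 0 0; 0 0 0 0.8 0 0 0; 0 0 0 1.2 0 0 0; 0 0 0 1.6 0 0 0; 0 0 0 2 0 0 0"

```text
time: 11.25
tool_pos: [649.3, -12.9, 27.4]
tcp_rot: [180.0, 0.0, 81.8]
ft_force: [1.3, -5.3, 1.8]
finger_gap: 0.0
```

Request:
apply_moves --targets "0 0 0 0.15 0 0 0; 0 0 0 0.3 0 0 0; 0 0 0 0.45 0 0 0; 0 0 0 0.6 0 0 0; 0 0 0 0.7 0 0 0"

```text
time: 11.75
tool_pos: [650.4, -6.1, 27.4]
tcp_rot: [180.0, 0.0, 81.8]
ft_force: [1.8, -5.0, 2.4]
finger_gap: -0.1
```

Request:
apply_moves --targets "0 0 0 0.1 0 0 0; 0 0 0 0.2 0 0 0; 0 0 0 0.3 0 0 0; 0 0 0 0.3 0 0 0; 0 0 0 0.3 0 0 0"

```text
time: 12.25
tool_pos: [650.4, -5.4, 27.4]
tcp_rot: [180.0, 0.2, 81.7]
ft_force: [-0.5, -14.7, 3.6]
finger_gap: 0.0
```

Request:
apply_moves --targets "0 0 0 0.1 0 0 0; 0 0 0 0.2 0 0 0; 0 0 0 0.2 0 0 0; 0 0 0 0.2 0 0 0; 0 0 0 0.2 0 0 0"

```text
time: 12.75
tool_pos: [650.5, -5.3, 27.5]
tcp_rot: [180.0, 0.3, 81.7]
ft_force: [-1.9, -22.1, 4.9]
finger_gap: -0.2
```

The force has risen to 22 N with no further travel, so the stack is against the stop. I'll back off and look.

Request:
apply_moves --targets "0 0 0 -0.2 0 0 0; 0 0 0 -0.6 0 0 0; 0 0 0 -2 0 0 0; 0 0 0 -4 0 -2 0; 0 0 0 -5 0 -6 0"

```text
time: 13.25
tool_pos: [639.3, -51.0, 82.7]
tcp_rot: [-179.4, -0.0, 81.8]
ft_force: [0.0, 0.9, 0.6]
finger_gap: 0.0
```

Request:
apply_moves --targets "0 0 0 0 -2 -4 0; 0 0 0 0 -5 -7 0; 0 0 0 0 -9 -9 0; 0 0 0 0 -12 -11 0; 0 0 0 0 -12 -11 0"

```text
time: 13.75
tool_pos: [523.6, -32.8, 200.4]
tcp_rot: [179.8, -0.0, 81.8]
ft_force: [1.1, -0.2, 1.0]
finger_gap: 0.0
```

Run:
```python
from h import *
s=sense();im=snapshot("wrist");print(s["tool_pos"].tolist(),s["tcp_rot"].tolist(),s["time"])
cv2.imwrite("pics/w4.png",cv2.resize(im[100:340,150:470,::-1],None,fx=2.5,fy=2.5,interpolation=cv2.INTER_CUBIC))
```

```text
[523.6105287225931, -32.84602996905349, 200.43354658758972] [179.79764266496227, -0.033081402496961086, 81.80665883254035] 13.75
```

View pics/w4.png

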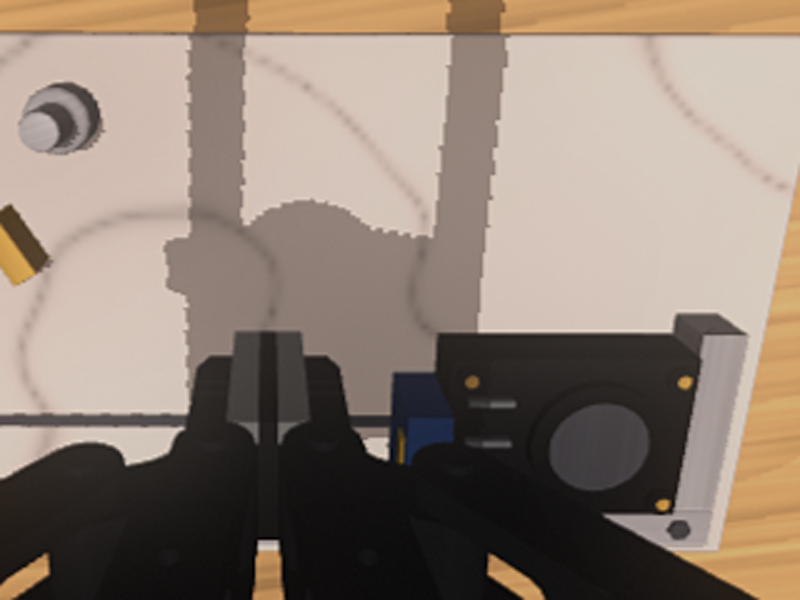

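The view shows the jaw (col 392–453) against the housing, and the housing against the stop (col 690) with its +x edge at the fence (row 513). The near edge is parallel to the plate's edge, and both gauges are untouched. To check the fence side I'll give a light nudge; on the first push the fingers stopped at about fixture x = -7.

Request:
apply_moves --targets "0 0 0 3.5 0 0 3; 0 0 0 7 0 0 5; 0 0 0 10.5 0 0 5; 0 0 0 13.2 0 3 5; 0 0 0 13.2 0 6 5"

```text
time: 14.3
tool_pos: [544.8, 100.7, 136.1]
tcp_rot: [180.0, -0.1, 81.9]
ft_force: [0.8, -1.0, -0.8]
finger_gap: 50.1
```

Request:
apply_moves --targets "0 0 0 0 0 4 5; 0 0 0 0 0 8 5; 0 0 0 0 0 10.5 5; 0 0 0 0 0 11.4 5; 0 0 0 0 0 11.4 5"

```text
time: 14.8
tool_pos: [542.2, 97.2, 20.8]
tcp_rot: [-179.7, 0.0, 81.8]
ft_force: [0.1, -0.5, -0.4]
finger_gap: 49.9
```

Request:
apply_moves --targets "0 0 0 0 1.2 0 5; 0 0 0 0 2.4 0 5; 0 0 0 0 3.6 0 5; 0 0 0 0 4.5 0 5; 0 0 0 0 5 0 5"

```text
time: 15.3
tool_pos: [595.2, 90.1, 24.9]
tcp_rot: [179.8, -0.0, 81.7]
ft_force: [0.1, -0.4, 0.9]
finger_gap: 50.0
```

Request:
apply_moves --targets "0 0 0 0 0.3 0 5; 0 0 0 0 0.6 0 5; 0 0 0 0 0.8 0 5; 0 0 0 0 1.0 0 5; 0 0 0 0 1.1 0 5"

```text
time: 15.8
tool_pos: [604.1, 88.6, 23.2]
tcp_rot: [-180.0, 0.0, 81.8]
ft_force: [-0.5, -0.2, 0.5]
finger_gap: 49.8
```

Request:
apply_moves --targets "0 0 0 0 0.05 0 5; 0 0 0 0 0.1 0 5; 0 0 0 0 0.15 0 5; 0 0 0 0 0.2 0 5; 0 0 0 0 0.25 0 5"

```text
time: 16.3
tool_pos: [606.6, 88.3, 23.3]
tcp_rot: [-180.0, 0.0, 81.8]
ft_force: [-0.3, 0.1, 0.5]
finger_gap: 49.8
```

Request:
apply_moves --targets "0 0 0 0 0.05 0 5; 0 0 0 0 0.1 0 5; 0 0 0 0 0.15 0 5; 0 0 0 0 0.15 0 5; 0 0 0 0 0.15 0 5"

```text
time: 16.8
tool_pos: [606.8, 88.2, 23.1]
tcp_rot: [-179.8, 0.0, 81.8]
ft_force: [-6.5, 0.6, 5.8]
finger_gap: 49.8
```

Contact came at x of about -7.3, within 0.2 mm of the first push, so the housing is flush. I'll retreat, look once more and hand in.

Request:
apply_moves --targets "0 0 0 0 -0.3 0 5; 0 0 0 0 -1 0 5; 0 0 0 0 -3 0 5; 0 0 0 0 -6 -2 5; 0 0 0 0 -7 -6 5"

```text
time: 17.3
tool_pos: [532.5, 98.1, 78.9]
tcp_rot: [-179.4, 0.1, 81.8]
ft_force: [1.5, -0.2, 0.6]
finger_gap: 50.1
```

Request:
apply_moves --targets "0 0 0 -2 0 -4 5; 0 0 0 -4 0 -8 5; 0 0 0 -6 0 -11 5; 0 0 0 -6 0 -12 5; 0 0 0 -6 0 -12 5"

```text
time: 17.8
tool_pos: [531.3, 38.7, 205.2]
tcp_rot: [179.8, -0.0, 81.7]
ft_force: [0.5, -0.3, -0.2]
finger_gap: 49.9
```

Run:
```python
from h import *
s=sense();im=snapshot("wrist");c=cam("wrist",s)
F=np.array([602,3.5,np.radians(-8.2)])
for q,z in(("housing_mid",29),("jaw_back",37.5),("seat",29)):
    for d in place_of("wrist",q)[:1]:print(q,round(d["confidence"],2),tofix(F,ray(c,d["at"],z)))
cv2.imwrite("pics/w5.png",cv2.resize(im[:,:,::-1],None,fx=1.5,fy=1.5,interpolation=cv2.INTER_CUBIC));print(s["time"])
```

```text
housing_mid 0.74 [43.3028013  89.02318954]
jaw_back 0.85 [51.27704033 18.8528125 ]
17.8
```

View pics/w5.png

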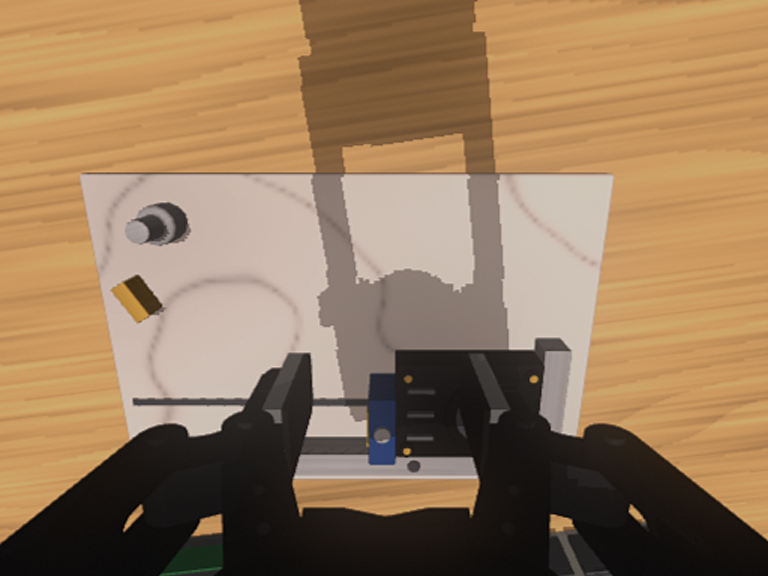

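The housing sits in the corner, with the jaw (col 368–396) tight against it (col 396), its edges parallel to the fence and its +y end at the stop (col 545). The network puts its middle at (43.3, 89.0) against a nominal (45, 90).

```bash
python3 -c "
from bench import *
print(hand_in())"
```

```text
the job is handed in; nothing more can be done
None
```

The housing is seated in the corner of the fence and end stop with the jaw up against it. I handed the job in at about 18 s of the 54 s allowed, and `hand_in()` reports no verdict.

I pushed the housing square to the fence with two part-open fingers. Then I shut the fingers and pushed the jaw from behind until everything stopped at the end stop with 22 N on the wrist.

**Last checks:**
- **Fence:** a light second nudge met the housing at fixture x of about -7.3 mm, within about 0.2 mm of where the fingers stopped on the first push.
- **Jaw and stop:** the last pictures show no gap at either and the housing's edges parallel to the fixture.
- **Position:** the network put the housing's middle at (43.3, 89.0) mm, against a seat at (45, 90). It put the jaw's back at y of about 18.9 mm, where 15 was expected. Both differences are within what my fixture and camera estimates can resolve (a few mm), so they do not confirm the 3 mm tolerance on their own.
- **Other things:** the two gauges looked unmoved in every picture, and the robot never went near the things on the table.

Nothing failed.

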